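# Bring the grinder back to espresso

## Robot

A 7-joint arm with a two-finger parallel gripper is mounted at the origin on the work surface. World frame = base frame: x ahead of the robot, y to its left, z up, the work surface at z = 0. Lengths are in m, angles in rad, forces in N, time in s.
With the tool pointing down it reaches from about 0.4 to 0.85 m from the base axis. Payload 4.5 kg.
Tool frame: the origin (TCP) lies at the very end of the fingers, on their centre line; the grasp point (between the pads) lies 19 mm behind it (grip_point_offset is the distance from the TCP to the grasp point, in m); z points along the fingers, y is the line along which they close (so a half turn about z gives the same grasp; the last joint's range is limited). The gripper opens to 88 mm and grips with 3 to 60 N. Pads are 18 mm wide; open, the fingers measure 123 mm over their backs; the gripper's body (75 mm by 187 mm) begins 45 mm behind the grasp point.
Start: joints at [-1.096, 0.689, -0.195, 1.565, 0.157, 0.902, -0.215], TCP at [0.267, 0.565, 0.239] pointing down, gripper open.
Joint ranges: [-3.01, 3.01], [-0.46, 2.08], [-1.47, 1.51], [0.13, 2.56], [-1, 4.14], [0.04, 2.09], [-2.66, 2.66]. Speed limits (rad/s): [2.57, 2.57, 3.14, 3.14, 3.14, 3.14, 3.14].

## Interface

Orientations are given as a unit quaternion [x, y, z, w].
In Python, from plant import get_state, snapshot, camera_params, finish_job, grip_point_offset gives the robot as it stands.
- The arm moves only by the tool pendant, called as name(argument=value, ...) on one line, values as JSON. Schema: {"type":"object","properties":{"plan":{"type":"array","items":{"type":"array","items":{"type":"array","items":{"type":"number"},"minItems":7,"maxItems":7},"minItems":1,"maxItems":10},"minItems":1,"maxItems":1},"squeeze":{"type":"number"},"only":{"type":"string"},"quiet":{"type":"boolean"},"lines":{"type":"string"}},"required":["plan"],"additionalProperties":false}. plan is a list that holds a single list of rows (three levels of brackets), with 1 to 10 rows, each of 7 numbers: the opening from 0.0 (shut) to 1.0 (fully open), then dx, dy, dz in a scale on which 1.0 is 75 cm, then a rotation vector rx, ry, rz in shares of 4 rad (1.0 is 4 rad); each row is the pose to reach, as a shift and turn from the pose commanded when the call began, along the tool's axes at that moment; what a row does not reach only later rows make up. A row lasts 1/10 s, in which the tool goes at most 0.05 m and 0.15 rad, less where a joint would pass 70% of its speed; a pose out of reach is approached as far as the arm can. The fingers move at their own pace and stop on an object; squeeze is the grip in N (left out, the last holds). Time passes only in rows, so rows that do not move let the fingers close. The tool returns the time, the measured TCP pose, the force, the opening and the grip force at its end. only (a regular expression) keeps the lines of the reply that match it, lines (a string "A,B") keeps lines A to B, and quiet returns only ok. Shift and turn numbers lie between -1 and 1, and a call with a number outside is refused. Input that does not fit is refused with a message, and nothing moves.
- get_state(): the state, without advancing time (a new reading comes with each control period).
- snapshot(name): name is "side" or "top" or "wrist"; returns (picture, depth): 400x640x3 uint8, red, green, blue; 400x640 float32, m along the optical axis (not along the pixel's ray), 0 where there is no reading.
- camera_params(name): a dict with "fx", "fy", "cx", "cy" (pixels), "k1" (the pictures are not rectified: a ray, as slopes to the right and down, at radius r is drawn at 1 + k1 r^2 times it, then the intrinsics apply), "rvec" (rotation vector, rad) and "tvec" (3), from world to camera coordinates, as OpenCV has them. Camera axes: x right, y down, z forward; pixel columns grow to the right and rows downward; lengths in m; the calibration is good to about 2 mm. A picture is of the moment at which its call begins: read the wrist's pose just before it. camera_params takes no time and is no camera call; for the wrist camera it gives the pose at the moment of the call.
- finish_job(): hands the job in; it is judged then, once.
The state is a dict: "clock": time; "q": joint angles; "qd": joint speeds; "joint_torque": joint torques, N m; "tool_pos": TCP position; "eef_rot": TCP orientation; "contact_force": force on the tool from outside, world axes, zero at the start; "moment": the same for the moment, N m; "opening": opening from 0.0 (shut) to 1.0 (fully open); "finger_force": force on a finger pad.
Only numpy, scipy, OpenCV 4.12 (cv2) and the standard library are available. Lean on these libraries where they do the work, as an engineer would, in place of code of your own. Each camera call takes 0.05 s, during which the arm holds its last target. There are 200 camera calls.

## Task

Someone left the coffee grinder too coarse, a few clicks away from the espresso setting. With a fingertip, flick the ribbed grind wheel on top of the grinder towards its front, click by click, until the red rib stands between the two white pointers and the wheel rests there in its click; do not run it a click past the pointers, or the burrs will touch. Leave the dosing cup, the tamper, the espresso cup and the sugar jar standing where they are.

Things in the scene. Friction and masses are not known exactly. Their poses are not given: they have to be found in the camera images.
- grinder: Single-dose coffee grinder, ivory with an aluminium deck, fixed to the counter; 240 mm deep (x), 112 mm wide (y), flat deck 220 mm above the counter. Origin: centre of its underside, z up; its front (cup side, start button) is its -x end. The grind wheel stands out of the front half of the deck, on the centre line.
- grind_wheel (a joint): Turn of the wheel (rad) about its level axle along the grinder's y. 0: red rib at the pointers. Positive = coarser, the wheel's top rolled to the grinder's +x (away from its front). One click is 0.419 rad (15 mm of travel at the rim, 15 a turn); stops at about -0.96 and 2.64. It starts 2, 3 or 4 clicks positive. A sprung ball (1.5 N at the rim) draws it to the nearest click when let go.
- wheel_top (a point): Highest point of the wheel's rim over the ribs, mid-width, straight above the axle, 243 mm above the counter, 45 mm to the front (-x) of the grinder's centre; fixed to the grinder. Black rubber wheel 16 mm wide, radius 36.5 mm, with 15 cross ribs (7 mm wide, 3 mm proud, one per click, one red, the rest dark grey; one is on top at each click). A fingertip drawn along its top turns it.
- wheel_axle (a point): Centre of the wheel, inside the grinder, 36.5 mm straight below wheel_top. The wheel stands 22 mm out of the deck between two fixed round black cheeks, each 6 mm thick, 1.5 mm off its sides and concentric with it; their edges lie 6 mm below the tops of the ribs.
- pointers (a point): Where the red rib must stand: the point on the wheel's rim midway between the two white pointers, which are short lines on the edges and outer faces of the cheeks, one each side of the wheel. It lies 48 degrees (two clicks) from the top towards the grinder's front: 27 mm to the front of and 24 mm above the axle.
- inlet_lid (a point): Top of the little knob on the wooden lid of the round bean inlet (76 mm in diameter) in the rear half of the deck, 68 mm behind the grinder's centre and 254 mm above the counter; fixed, not part of the job.
- dosing_cup: Small steel cup, 58 mm in diameter, 58 mm high, loose on the grinder's foot plate under the chute. Origin at the centre of its underside.
- tamper: Dark wooden tamper, loose on the counter beside the grinder, 58 mm in diameter, 88 mm high. Origin at the centre of its underside.
- espresso_cup: White cup with a handle, loose on the counter beside the grinder, 68 mm in diameter, 58 mm high. Origin at the centre of its underside.
- sugar_jar: Closed amber glass jar, loose on the counter behind the grinder, 72 mm in diameter, 115 mm high. Origin at the centre of its underside.
There are look-alikes about, which are no part of the job. What is shaped like the tamper but pink is not meant. Leave any green or purple look-alike of the sugar_jar alone.

How it is judged:
By the outcome, as a careful person would: the job done as asked, in the order asked, and still so for the second after the job is handed in, with the robot touching nothing.
It also fails if it takes over 42 s, if anything falls off the work surface, if the arm or the gripper's body presses on something with over 40 N, if the wrist force passes 120 N, or if a joint passes its speed limit or range.

## Working session

There is one attempt and no reset: what is moved stays moved. The work goes in short steps, Python scripts to look and compute and a tool call to move; the robot and the scene stay as the last step left them, time stands still between calls to the robot, and variables do not carry over. Pictures are saved under pics/ and viewed, at most 10 in all, crops included, and the job is handed in when it is done.

```bash
mkdir -p pics; ls
```

Create h.py:
```python
import numpy as np,cv2
from plant import *
def cam(n):
    p=camera_params(n);R=cv2.Rodrigues(np.array(p["rvec"],float))[0];return p,R,np.array(p["tvec"],float)
def ray(n,u,v,c=None):
    p,R,t=c or cam(n)
    xd=np.array([(u-p["cx"])/p["fx"],(v-p["cy"])/p["fy"]]);x=xd.copy()
    for _ in range(20): x=xd/(1+p["k1"]*(x@x))
    return -R.T@t, R.T@np.array([x[0],x[1],1.])
def onz(n,u,v,z,c=None):
    o,d=ray(n,u,v,c);return o+d*(z-o[2])/d[2]
def atd(n,u,v,dep,c=None):
    o,d=ray(n,u,v,c);return o+d*dep
def proj(n,P,c=None):
    p,R,t=c or cam(n);q=R@np.array(P)+t;x=q[:2]/q[2];x=x*(1+p["k1"]*(x@x));return x[0]*p["fx"]+p["cx"],x[1]*p["fy"]+p["cy"]
```

Run:
```python
from h import *
s=get_state();print({k:np.round(v,3) for k,v in s.items()},grip_point_offset)
for n in("top","side"):
    a,d=snapshot(n);cv2.imwrite(f"pics/{n}0.png",a[:,:,::-1]);np.save(f"pics/{n}0.npy",d)
    p,R,t=cam(n);print(n,-R.T@t,R[2],p["fx"],p["k1"])
```

```text
pics
{'clock': np.float64(0.0), 'q': array([-1.096,  0.69 , -0.194,  1.566,  0.157,  0.902, -0.215]), 'qd': array([-0.001,  0.001,  0.   , -0.003,  0.   ,  0.001, -0.001]), 'joint_torque': array([-0.0000e+00, -5.2755e+01, -1.2670e+00, -1.5342e+01, -5.3000e-02,
        7.0000e-03,  0.0000e+00]), 'tool_pos': array([0.266, 0.565, 0.238]), 'eef_rot': array([ 0.219,  0.976, -0.001, -0.   ]), 'contact_force': array([0.372, 0.42 , 0.001]), 'moment': array([-0.014,  0.015, -0.035]), 'finger_force': np.float64(0.0), 'opening': np.float64(0.999)} 0.0187
top [ 0.41247799 -0.02133115  1.27550412] [ 2.09978905e-01  1.33161212e-04 -9.77705908e-01] 515.3729942815489 -0.07822043510267143
side [0.62026166 0.84092305 0.86065839] [ 0.01258599 -0.77616153 -0.6304085 ] 428.4125827323172 -0.004890658761420521
```

View pics/top0.png

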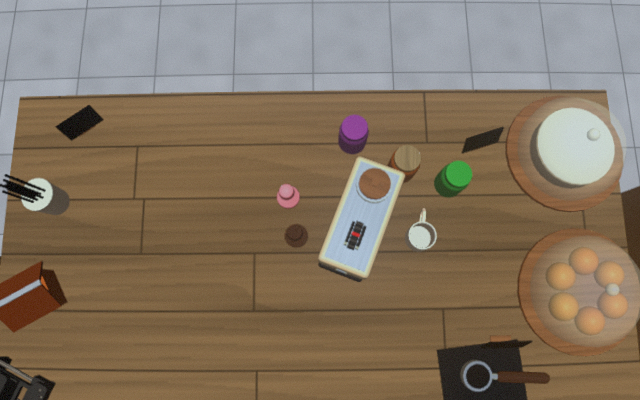

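View pics/side0.png

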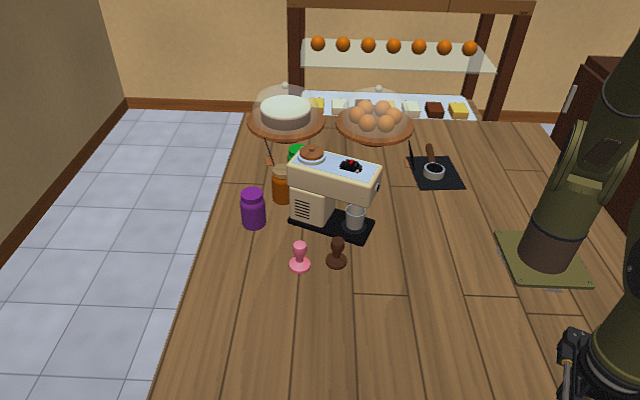

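The top view shows the grinder deck (320–405, 157–280). The wheel is at about (355,235) with the red rib showing, and the lid is at (375,183). The front faces the robot, downward in the picture. The brown tamper is at (296,235), the pink look-alike at (288,196), the espresso cup at (422,236), and the amber jar at (406,160). The purple and green jars are look-alikes.

Run:
```python
from h import *
n="top";c=cam(n);a=cv2.imread("pics/top0.png");d=np.load("pics/top0.npy")
# deck: points with height ~0.22
v,u=np.mgrid[150:290,310:415]
P=np.array([[atd(n,x,y,d[y,x],c) for x in range(310,415)] for y in range(150,290)])
m=(abs(P[...,2]-0.22)<0.006)
m=cv2.morphologyEx(m.astype(np.uint8),cv2.MORPH_CLOSE,np.ones((25,25)))
k,l,st,_=cv2.connectedComponentsWithStats(m);i=1+st[1:,4].argmax()
pts=np.array([onz(n,x+310,y+150,.22,c)[:2] for y,x in zip(*np.where(l==i))],np.float32)
r=cv2.minAreaRect(pts*1000);print("deck",r, "box",cv2.boxPoints(r))
print("deck z med",np.median(P[...,2][l==i]))
hsv=cv2.cvtColor(a,cv2.COLOR_BGR2HSV);sub=hsv[215:255,335:375]
red=((sub[...,0]<8)|(sub[...,0]>172))&(sub[...,1]>130)&(sub[...,2]>80)
blk=sub[...,2]<70
for nm,mm in(("red",red),("blk",blk)):
    y,x=np.where(mm);print(nm,len(x),x.mean()+335,y.mean()+215,onz(n,x.mean()+335,y.mean()+215,.24,c))
h=P[...,2];w=h[65:105,25:65];print("max z wheel",np.sort(w.ravel())[-8:])
print("blk black rect", cv2.minAreaRect(np.array([1000*onz(n,x+335,y+215,.235,c)[:2] for y,x in zip(*np.where(blk))],np.float32)))
lid=P[10:55,45:90];mm=(lid[...,2]>.24);print("lid high",lid[mm].mean(0) if mm.any() else 0, lid[...,2].max())
cr=a[200:285,310:400];t=cv2.resize(cr,None,fx=6,fy=6,interpolation=cv2.INTER_CUBIC)
cv2.imwrite("pics/crop1.png",t)
```

```text
deck ((586.7459106445312, -105.28164672851562), (142.4901580810547, 275.4041748046875), 62.92277526855469) box [[ 431.70673  -106.03707 ]
 [ 676.92487  -231.39857 ]
 [ 741.7851   -104.52622 ]
 [ 496.56696    20.835281]]
deck z med 0.22016151155579133
red 29 355.51724137931035 233.9310344827586 [ 0.54115941 -0.0902464   0.24      ]
blk 169 355.14201183431953 234.88757396449705 [ 0.53922891 -0.08944152  0.24      ]
max z wheel [1.27550412 1.27550412 1.27550412 1.27550412 1.27550412 1.27550412
 1.27550412 1.27550412]
blk black rect ((539.1311645507812, -89.01164245605469), (27.1834716796875, 54.6411247253418), 67.6106948852539)
lid high [ 0.64449791 -0.1301711   0.25088983] 1.2755041192637444
```

View pics/crop1.png

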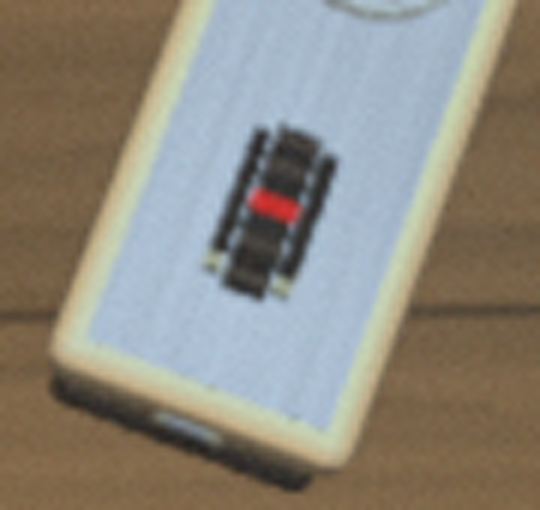

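The crop shows the red rib at the middle of the visible wheel (about (355.5,234)), with the white pointers in front of it at about (345,243) and (357,248). So it starts about 2 clicks positive. I'll refine the axis and check it against the side view.

Create m.py:
```python
from h import *
def redpix(n,a,roi):
    x0,y0,x1,y1=roi;s=cv2.cvtColor(a[y0:y1,x0:x1],cv2.COLOR_BGR2HSV)
    m=((s[...,0]<8)|(s[...,0]>172))&(s[...,1]>130)&(s[...,2]>80)
    y,x=np.where(m);return (x.mean()+x0,y.mean()+y0,len(x)) if len(x) else None
def tri(r1,r2):
    (o1,d1),(o2,d2)=r1,r2;A=np.c_[d1,-d2];s=np.linalg.lstsq(A,o2-o1,rcond=None)[0]
    p,q=o1+s[0]*d1,o2+s[1]*d2;return (p+q)/2,np.linalg.norm(p-q)
```

Run:
```python
from m import *
c=cam("top");a=cv2.imread("pics/top0.png");b=cv2.imread("pics/side0.png")
h=cv2.cvtColor(a,cv2.COLOR_BGR2HSV).astype(int)
m=np.zeros(a.shape[:2],np.uint8);R=(slice(150,290),slice(310,415))
m[R]=((a[R][...,0].astype(int)-a[R][...,2]>5)&(h[R][...,2]>120))
m=cv2.morphologyEx(m,cv2.MORPH_OPEN,np.ones((3,3)))
cs=max(cv2.findContours(m,cv2.RETR_EXTERNAL,cv2.CHAIN_APPROX_NONE)[0],key=cv2.contourArea)
w=np.array([1000*onz("top",*p[0],.22,c)[:2] for p in cs],np.float32)
r=cv2.minAreaRect(w);print("blue deck",r)
# lid brown
L=np.zeros(a.shape[:2],np.uint8);q=(slice(165,205),slice(350,400))
L[q]=(h[q][...,1]>70)&(a[q][...,2].astype(int)>a[q][...,0]+30)
L=cv2.morphologyEx(L,cv2.MORPH_OPEN,np.ones((5,5)))
cl=max(cv2.findContours(L,cv2.RETR_EXTERNAL,cv2.CHAIN_APPROX_NONE)[0],key=cv2.contourArea)
e=cv2.fitEllipse(cl);print("lid",e,onz("top",*e[0],.235,c))
r1=redpix("top",a,(335,215,375,255));r2=redpix("side",b,(335,155,365,175));print(r1,r2)
print("red 3d",tri(ray("top",*r1[:2]),ray("side",*r2[:2])))
ds=np.load("pics/side0.npy");dt=np.load("pics/top0.npy")
print(atd("side",*r2[:2],ds[int(r2[1]),int(r2[0])]),atd("top",*r1[:2],dt[234,355]))
```

```text
blue deck ((582.999267578125, -106.58636474609375), (88.85261535644531, 216.26361083984375), 67.93643188476562)
lid ((374.40667724609375, 183.2633514404297), (29.321794509887695, 29.824872970581055), 114.46961212158203) [ 0.64667022 -0.13235154  0.235     ]
(np.float64(355.51724137931035), np.float64(233.9310344827586), 29) (np.float64(350.93333333333334), np.float64(161.4), 15)
red 3d (array([ 0.54040489, -0.09008416,  0.24054943]), np.float64(0.001382938914078969))
[ 0.54024405 -0.08402316  0.24441608] [ 0.5408958  -0.09010522  0.24212131]
```

The manual's scale: shifts go in shares of 75 cm and turns go in shares of 4 rad. Converting my numbers, -0.12 m is -0.16, -0.1 m is -0.1333.

pendant(plan=[[[0,0,0,-0.0667,0,0,0],[0,0,0,-0.1333,0,0,0],[0,0,0,-0.16,0,0,0]]])

```text
clock: 0.4
tool_pos: [0.2671, 0.567, 0.3634]
eef_rot: [0.219, 0.976, 0.004, 0.0]
contact_force: [-0.2, 0.1, 0.9]
opening: 0.752
finger_force: 0.0
```

Three estimates agree: wheel_top is at about (0.541,-0.090,0.243) and the grinder's x axis lies at -22.1°. The deck centre, the lid minus 113 mm, and the red rib triangulated at z 0.2405 all give this. The red rib is on top, so 2 clicks are needed. I'll move over the wheel with the fingers shut.

In the tool's units: -0.4 m is -0.5333, -0.36 m is -0.48, -0.056 rad is -0.014.

pendant(plan=[[[0,-0.0533,-0.04,0,0,0,-0.014],[0,-0.1067,-0.0933,0,0,0,-0.014],[0,-0.16,-0.14,0,0,0,-0.014],[0,-0.2133,-0.1867,0,0,0,-0.014],[0,-0.2667,-0.2333,0,0,0,-0.014],[0,-0.32,-0.28,0,0,0,-0.014],[0,-0.3733,-0.3267,0,0,0,-0.014],[0,-0.4267,-0.3733,0,0,0,-0.014],[0,-0.48,-0.42,0,0,0,-0.014],[0,-0.5333,-0.4667,0,0,0,-0.014]]])

```text
clock: 1.4
tool_pos: [0.4666, 0.1051, 0.3586]
eef_rot: [0.191, 0.982, -0.0, -0.0]
contact_force: [1.3, 0.9, -0.7]
opening: 0.003
finger_force: 0.0
```

Create d.py:
```python
import sys
from h import *
from scipy.spatial.transform import Rotation as Ro
# target TCP for corner at (behind, z) of wheel, tilt
T=np.array([.541,-.090,.243]);g=np.radians(-22.06);f=-np.array([np.cos(g),np.sin(g),0])
s=get_state();R=Ro.from_quat(s["eef_rot"]);p=np.array(s["tool_pos"])
def target(b,dz,t):
    Rt=Ro.from_matrix(np.c_[f,np.cross([0,0,-1],f),[0,0,-1]])*Ro.from_rotvec([0,-t,0])
    return T-f*b+[0,0,dz]-Rt.apply([.009,0,0]),Rt
if __name__=="__main__":
    b,dz,t=map(float,sys.argv[1:4]);P,Rt=target(b,dz,t)
    print("shift",np.round(R.inv().apply(P-p),4),"rot",np.round((R.inv()*Rt).as_rotvec(),3),"F",np.round(s["contact_force"],1))
    corner=p+R.apply([.009,0,0])-T;print("corner behind",round(-corner@f,4),"lateral",round(corner@np.cross([0,0,1],f),4),"dz",round(corner[2],4),"t",s["clock"])
```

```bash
python3 d.py .0055 .06 .4
```

```text
shift [-0.156 -0.153  0.052] rot [-0.  -0.4  0. ] F [ 1.3  0.9 -0.7]
corner behind -0.1513 lateral -0.1529 dz 0.1156 t 1.4
```

In the tool's units: -0.156 m is -0.208, -0.153 m is -0.204, -0.4 rad is -0.1.

pendant(plan=[[[0,-0.04,-0.04,0.0067,0,-0.025,0],[0,-0.08,-0.08,0.0133,0,-0.05,0],[0,-0.12,-0.12,0.0267,0,-0.075,0],[0,-0.16,-0.16,0.04,0,-0.1,0],[0,-0.2,-0.196,0.0533,0,-0.1,0],[0,-0.208,-0.204,0.0667,0,-0.1,0],[0,-0.208,-0.204,0.0693,0,-0.1,0],[0,-0.208,-0.204,0.0693,0,-0.1,0],[0,-0.208,-0.204,0.0693,0,-0.1,0]]])

```text
clock: 2.3
tool_pos: [0.5537, -0.0913, 0.307]
eef_rot: [0.186, 0.962, -0.037, 0.195]
contact_force: [-0.1, 0.2, 0.1]
opening: 0.003
finger_force: 0.0
```

```bash
python3 d.py .0055 .006 .4
```

Run:
```python
from m import *
a,d=snapshot("wrist");cv2.imwrite("pics/w1.png",a[:,:,::-1])
```

```text
shift [ 0.0199 -0.0036  0.0508] rot [0.002 0.    0.002] F [-0.1  0.2  0.1]
corner behind 0.004 lateral -0.0035 dz 0.0605 t 2.3
```

View pics/w1.png

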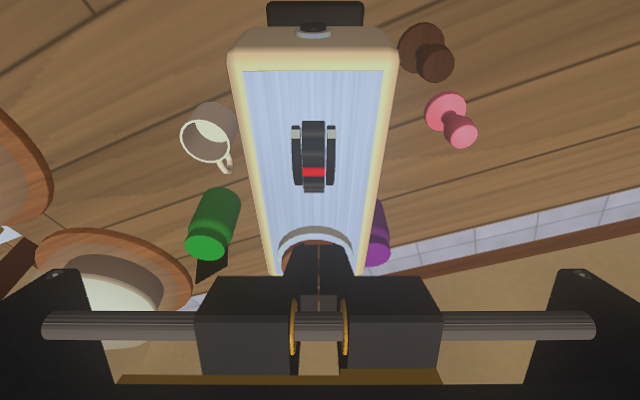

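The wrist view shows the wheel (303–325, 120–192), the pointers at (296,132) and (332,132), the red rib at (314,172), and the finger seam at u≈318. I'll check this against the model.

Create w.py:
```python
from m import *
import d as D
def rib(k,r=.0365,y=0):
    """rib k clicks positive from pointers -> world"""
    a=np.radians(48)-k*.419; ax=D.T-[0,0,.0365]
    return ax+D.f*r*np.sin(a)+np.array([0,0,r*np.cos(a)])+y*np.cross(D.f,[0,0,1])
def look(name):
    s=get_state();c=cam("wrist");a,dd=snapshot("wrist");a=a[:,:,::-1];cv2.imwrite(f"pics/{name}.png",a)
    print("red",redpix("wrist",a,(290,90,345,215)))
    for k in range(-1,5): print(k,np.round(proj("wrist",rib(k),c),1))
    return a,dd,c
if __name__=="__main__":
    import sys;a,dd,c=look(sys.argv[1])
    print("pointers",[np.round(proj("wrist",rib(0,.031,y),c),1) for y in(-.0125,.0125)])
    p=np.array(get_state()["tool_pos"]);print("tcp",proj("wrist",p,c))
    u,v,_=redpix("wrist",a,(290,90,345,215));print("red at depth",atd("wrist",u,v,dd[int(v),int(u)],c))
```

```bash
python3 w.py w2
```

```text
red (np.float64(312.72222222222223), np.float64(171.010101010101), 198)
-1 [314.1 112.9]
0 [314.  131.9]
1 [314.  154.5]
2 [314.1 174.9]
3 [314.2 188.4]
4 [314.4 193.3]
pointers [array([296.2, 134.7]), array([332. , 134.8])]
tcp (np.float64(318.72534621176123), np.float64(259.14700324439104))
red at depth [ 0.53816385 -0.08985496  0.24208556]
```

In the tool's units: 0.0508 m is 0.0677, 0.0199 m is 0.0265.

pendant(plan=[[[0,0.0107,-0.0048,0.024,0,0,0],[0,0.0213,-0.0048,0.048,0,0,0],[0,0.0265,-0.0048,0.0677,0,0,0],[0,0.0265,-0.0048,0.0677,0,0,0],[0,0.0265,-0.0048,0.0677,0,0,0]]])

```text
clock: 2.9
tool_pos: [0.5539, -0.0964, 0.2526]
eef_rot: [0.187, 0.962, -0.038, 0.195]
contact_force: [0.2, 0.1, -0.6]
opening: 0.002
finger_force: 0.0
```

```bash
python3 d.py .0065 -.001 .4
```

```text
shift [0.0024 0.0011 0.0068] rot [0.001 0.    0.001] F [ 0.2  0.1 -0.6]
corner behind 0.006 lateral 0.0011 dz 0.0061 t 2.9
```

In the tool's units: 0.0064 m is 0.0085, 0.0028 m is 0.0037.

pendant(plan=[[[0,0.0016,0.0013,0.0037,0,0,0],[0,0.0031,0.0013,0.0085,0,0,0],[0,0.0031,0.0013,0.0085,0,0,0]]])

```text
clock: 3.2
tool_pos: [0.5543, -0.0962, 0.2454]
eef_rot: [0.187, 0.962, -0.038, 0.195]
contact_force: [0.8, -0.2, -0.4]
opening: 0.002
finger_force: 0.0
```

```bash
python3 d.py .0065 -.001 .4
```

```text
shift [-0.0002  0.0007 -0.    ] rot [0. 0. 0.] F [ 0.8 -0.2 -0.4]
corner behind 0.0063 lateral 0.0008 dz -0.0011 t 3.2
```

pendant(plan=[[[0,0.0005,0,0.0012,0,0,0],[0,0.0005,0,0.0012,0,0,0]]])

```text
clock: 3.4
tool_pos: [0.5542, -0.0963, 0.2444]
eef_rot: [0.187, 0.962, -0.038, 0.195]
contact_force: [0.3, -0.4, -0.4]
opening: 0.006
finger_force: 0.0
```

```bash
python3 d.py .0065 -.002 .4
```

```text
shift [-0.0002  0.0009 -0.    ] rot [0. 0. 0.] F [ 0.3 -0.4 -0.4]
corner behind 0.0063 lateral 0.0009 dz -0.0021 t 3.4
```

pendant(plan=[[[0,0.0005,0,0.0012,0,0,0],[0,0.0005,0,0.0012,0,0,0]]])

```text
clock: 3.6
tool_pos: [0.5542, -0.0963, 0.2433]
eef_rot: [0.187, 0.962, -0.038, 0.195]
contact_force: [-0.1, -0.4, -0.7]
opening: 0.006
finger_force: 0.0
```

```bash
python3 d.py .0065 -.003 .4
```

```text
shift [-0.0002  0.0008 -0.0001] rot [ 0. -0.  0.] F [-0.1 -0.4 -0.7]
corner behind 0.0063 lateral 0.0009 dz -0.0032 t 3.6
```

In the tool's units: 0.0074 m is 0.0099, 0.0055 m is 0.0073.

pendant(plan=[[[0,0.0024,0,-0.0011,0,0,0],[0,0.0049,0,-0.0021,0,0,0],[0,0.0073,0,-0.0031,0,0,0],[0,0.0099,0,-0.0041,0,0,0],[0,0.0099,0,-0.0041,0,0,0]]])

```text
clock: 4.1
tool_pos: [0.5462, -0.093, 0.2432]
eef_rot: [0.187, 0.962, -0.038, 0.195]
contact_force: [-0.4, 0.1, -0.8]
opening: 0.01
finger_force: 0.1
```

```bash
python3 d.py .0065 -.003 .4;python3 w.py w3
```

```text
shift [-0.0082  0.0008  0.0032] rot [-0.    -0.001  0.001] F [-0.4  0.1 -0.8]
corner behind -0.0023 lateral 0.0009 dz -0.0033 t 4.1
red None
-1 [320.8 174.9]
0 [320.8 201.3]
1 [320.8 229.7]
2 [320.6 252. ]
3 [320.5 263.6]
4 [320.3 263.8]
pointers [array([297.9, 202.5]), array([343.6, 202.5])]
tcp (np.float64(319.1450757061459), np.float64(259.1459515383297))Traceback (most recent call last):
  File "w.py", line 16, in <module>
    u,v,_=redpix("wrist",a,(290,90,345,215));print("red at depth",atd("wrist",u,v,dd[int(v),int(u)],c))
    ^^^^^
TypeError: cannot unpack non-iterable NoneType object
```

```bash
sed -i 's/(290,90,345,215)/(285,90,350,300)/' w.py
```

Run:
```python
from m import *
a=cv2.imread("pics/w3.png");cv2.imwrite("pics/w3c.png",cv2.resize(a[130:300,230:410],None,fx=3.3,fy=3.3,interpolation=cv2.INTER_CUBIC));print(redpix("wrist",a,(285,90,350,300)))
```

```text
(np.float64(319.6737804878049), np.float64(238.01829268292684), 328)
```

View pics/w3c.png

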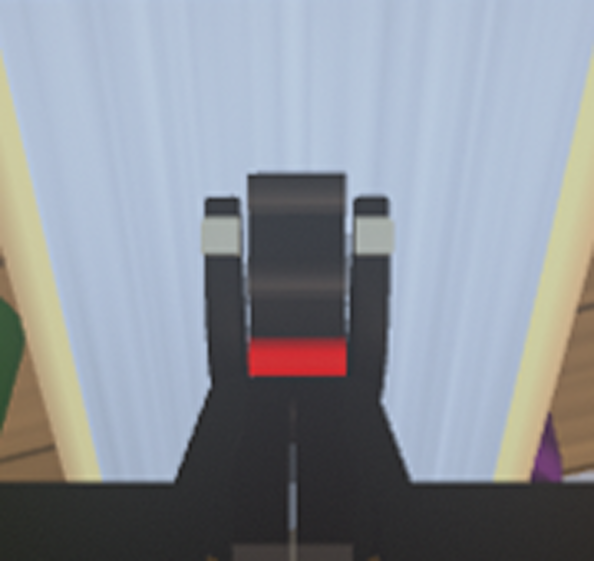

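The crop shows the red rib in front of the fingertip, at v≈238. The pointers are at v≈201 with dark ribs on either side of them, so the wheel is about half a click along. I'll push on.

In the tool's units: 0.0037 m is 0.0049, 0.0018 m is 0.0024.

pendant(plan=[[[0,0.0024,0,-0.0011,0,0,0],[0,0.0049,0,-0.0021,0,0,0],[0,0.0049,0,-0.0021,0,0,0]]])

```text
clock: 4.45
tool_pos: [0.5426, -0.0916, 0.2434]
eef_rot: [0.187, 0.962, -0.038, 0.195]
contact_force: [-1.6, 0.5, 1.2]
opening: 0.002
finger_force: 0.8
```

```bash
python3 d.py .0065 -.003 .4;python3 w.py w4
```

```text
shift [-0.0117  0.0008  0.0048] rot [ 0. -0.  0.] F [-1.6  0.5  1.2]
corner behind -0.0062 lateral 0.0008 dz -0.0031 t 4.45
red (np.float64(319.62253521126763), np.float64(234.5380281690141), 355)
-1 [320.7 180.4]
0 [320.7 206.6]
1 [320.7 234.4]
2 [320.6 256.2]
3 [320.4 267.2]
4 [320.2 267.1]
pointers [array([298.2, 207.5]), array([343.1, 207.5])]
tcp (np.float64(319.0425433241182), np.float64(259.1024520011984))
red at depth [ 0.52666628 -0.08481208  0.2403175 ]
```

In the tool's units: -0.0171 m is -0.0228, -0.012 m is -0.016.

pendant(plan=[[[0,-0.0027,0,-0.0064,0,0,0],[0,-0.0068,0,-0.016,0,0,0],[0,-0.0228,0,-0.0092,0,0,0],[0,-0.0228,0,-0.0092,0,0,0],[0,-0.0228,0,-0.0092,0,0,0]]])

```text
clock: 5.0
tool_pos: [0.5551, -0.0968, 0.2567]
eef_rot: [0.188, 0.962, -0.038, 0.195]
contact_force: [-0.5, -0.1, -0.4]
opening: 0.007
finger_force: 0.0
```

```bash
python3 d.py .0063 -.0032 .4;python3 w.py w5
```

```text
shift [0.0062 0.001  0.012 ] rot [ 0.  0. -0.] F [-0.5 -0.1 -0.4]
corner behind 0.0073 lateral 0.001 dz 0.0102 t 5.0
red (np.float64(319.8782608695652), np.float64(196.5391304347826), 345)
-1 [321.  146.5]
0 [321.1 171.4]
1 [321.1 199.4]
2 [320.9 222.6]
3 [320.8 235.9]
4 [320.6 238.2]
pointers [array([298.7, 173.6]), array([343.3, 173.6])]
tcp (np.float64(319.0368946533852), np.float64(258.2396006366232))
red at depth [ 0.52486756 -0.08416282  0.24013931]
```

The red rib is at v=196.5. The model gives 199.4 for one click, with the same −3 px offset as before, so one click is done and one remains. I'll repeat the flick: down, forward, check.

In the tool's units: 0.012 m is 0.016, 0.0062 m is 0.0083.

pendant(plan=[[[0,0.004,0.0013,0.008,0,0,0],[0,0.0083,0.0013,0.016,0,0,0],[0,0.0083,0.0013,0.016,0,0,0]]])

```text
clock: 5.35
tool_pos: [0.5542, -0.0951, 0.242]
eef_rot: [0.187, 0.962, -0.038, 0.194]
contact_force: [-0.4, 0.3, -0.5]
opening: 0.007
finger_force: 0.9
```

```bash
python3 d.py .0063 -.0032 .4
```

```text
shift [-0.0009 -0.0003 -0.001 ] rot [-0.    -0.001  0.001] F [-0.4  0.3 -0.5]
corner behind 0.0059 lateral -0.0003 dz -0.0045 t 5.35
```

pendant(plan=[[[0,0.0024,0,-0.0011,0,0,0],[0,0.0049,0,-0.0021,0,0,0],[0,0.0073,0,-0.0031,0,0,0],[0,0.0099,0,-0.0041,0,0,0],[0,0.0123,0,-0.0052,0,0,0],[0,0.0148,0,-0.0063,0,0,0],[0,0.0148,0,-0.0063,0,0,0]]])

```text
clock: 6.05
tool_pos: [0.543, -0.0906, 0.243]
eef_rot: [0.187, 0.962, -0.038, 0.195]
contact_force: [-1.5, 0.2, 1.1]
opening: 0.002
finger_force: 0.7
```

```bash
python3 d.py .0063 -.0032 .4;python3 w.py w6
```

```text
shift [-0.0116 -0.0002  0.0046] rot [ 0. -0.  0.] F [-1.5  0.2  1.1]
corner behind -0.0062 lateral -0.0001 dz -0.0035 t 6.05
red (np.float64(317.83815028901734), np.float64(211.53179190751445), 346)
-1 [318.9 180.8]
0 [318.9 207. ]
1 [318.9 234.9]
2 [318.8 256.7]
3 [318.8 267.7]
4 [318.7 267.6]
pointers [array([296.4, 208. ]), array([341.4, 208. ])]
tcp (np.float64(319.0787375560067), np.float64(259.09280064254006))
red at depth [ 0.51709957 -0.08092288  0.23278256]
```

In the tool's units: -0.0171 m is -0.0228, -0.012 m is -0.016.

pendant(plan=[[[0,-0.0027,0,-0.0064,0,0,0],[0,-0.0068,0,-0.016,0,0,0],[0,-0.0228,0,-0.0092,0,0,0],[0,-0.0228,0,-0.0092,0,0,0],[0,-0.0228,0,-0.0092,0,0,0]]])

```text
clock: 6.6
tool_pos: [0.5554, -0.0959, 0.2563]
eef_rot: [0.188, 0.962, -0.038, 0.195]
contact_force: [-0.0, -0.4, 0.6]
opening: 0.001
finger_force: 0.0
```

```bash
python3 w.py w7
```

Run:
```python
import cv2
a=cv2.imread("pics/w7.png");cv2.imwrite("pics/w7c.png",cv2.resize(a[100:270,230:410],None,fx=3.3,fy=3.3,interpolation=cv2.INTER_CUBIC))
```

```text
red (np.float64(317.98285714285714), np.float64(172.4257142857143), 350)
-1 [319.2 147. ]
0 [319.2 172. ]
1 [319.2 200. ]
2 [319.1 223.2]
3 [319.1 236.5]
4 [319.  238.8]
pointers [array([296.8, 174.1]), array([341.5, 174.1])]
tcp (np.float64(319.0958632051757), np.float64(258.2049840435367))
red at depth [ 0.51580975 -0.08049079  0.23105897]
```

View pics/w7c.png

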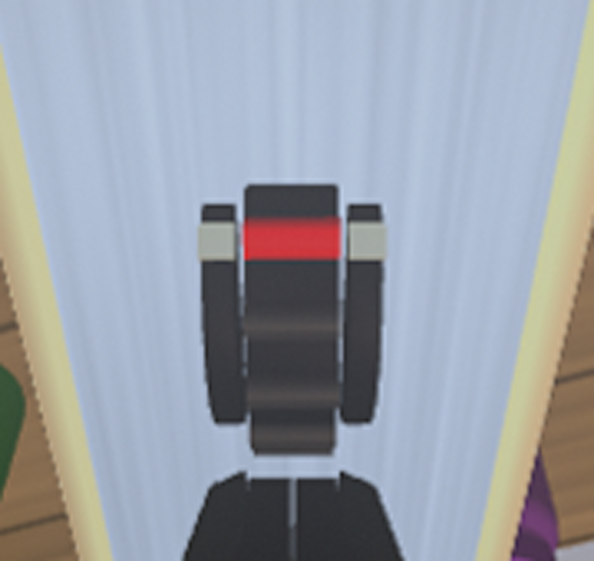

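The red rib at v≈172.5 stands exactly between the two white pointers (v≈173). I'll lift clear, confirm it has settled, and hand in.

In the tool's units: -0.055 m is -0.0733, -0.037 m is -0.0493.

pendant(plan=[[[0,-0.0107,0,-0.024,0,0,0],[0,-0.0213,0,-0.0493,0,0,0],[0,-0.032,0,-0.0733,0,0,0],[0,-0.032,0,-0.0733,0,0,0],[0,-0.032,0,-0.0733,0,0,0],[0,-0.032,0,-0.0733,0,0,0]]])

```text
clock: 7.25
tool_pos: [0.5552, -0.0959, 0.3147]
eef_rot: [0.187, 0.962, -0.038, 0.194]
contact_force: [-0.0, 0.4, 0.1]
opening: 0.002
finger_force: 0.0
```

```bash
python3 w.py w8 | head -3; python3 -c "from plant import finish_job;print(finish_job())"
```

```text
red (np.float64(318.447963800905), np.float64(123.5158371040724), 221)
-1 [319.4 104.7]
0 [319.4 123.1]
the job is handed in; nothing more can be done
None
```

The grind wheel was flicked two clicks towards the front and the red rib now rests between the white pointers; the finger touched only the wheel, and the job is handed in (about 7 s of the 42 s used).

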